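# Show the peeler's blade to the inspection camera

### The job

Check the peeler for a chipped blade: first pull the little inspection camera up by the knob on its head until its telescopic mast is fully out, and let go; it stays up. Then pick the peeler up out of the things on the worktop and finish while holding it still in the air in front of the camera, the way up it lay, its blade pointing straight into the lens along the line of sight (the lens looks obliquely down, so the blade end is the higher one), with the blade tip about 6 cm from the lens. Do not touch the camera with the peeler, leave everything else where it stands, and do not put the peeler down.

Things in the scene. Friction and masses are not known exactly. Their poses are not given: they have to be found in the camera images.
- camera_stand: small inspection camera on a fixed table stand: round steel foot 90 mm across, upright tube with a black collar up to 124 mm, above it a white head (40 deep x 66 wide x 36 mm high) with a black lens barrel 30 mm across, and a black knob on top. Origin: centre of the foot's underside; z up, the lens looks to the -x side, roughly toward the robot
- mast (a joint): extension of the camera's telescopic mast in m: 0 fully in, 0.09 fully out at its stop. Camera head and knob rise with it. A light spring draws it in and friction holds it where it is left; drawing it up takes 7 to 9 N
- pull_knob (a point): centre of the upright cylindrical knob above the camera head: 24 mm across, 26 mm tall (13 mm above and below this point), on a 12 mm neck; the head's top is 31 mm below this point (26 at its raised edge). Pinch it from above, draw straight up. It is 0.201 m up with the mast in, 0.291 m with it out
- lens_face (a point): centre of the lens's front glass. x is the optical axis, pointing from the scene INTO the camera (the lens looks along -x, 25 degrees below the horizontal); y is level. A properly presented peeler has its axes parallel to these, its blade tip near (-0.06, 0, 0) in this frame
- peeler: vegetable peeler, 170 x 25 x 18 mm, 80 g, lying flat (blade end tipped up 4 degrees): dark green handle from x = -85 to +20 mm, up to 24 mm wide (y), 17 mm high; bare metal blade, 14 mm wide, 6 mm high, on to x = +85 mm. Origin: mid-length on the underside; x points to the blade tip, z up as it lies. Grip the handle across its width near x = -20 mm
- blade_tip (a point): foremost end of the peeler's blade, at (85, 0, 3) mm in the peeler's frame; same axes as the peeler
- pastry_brush: black-handled pastry brush, 213 x 30 x 17 mm, lying flat along its own y axis; origin at the underside. Leave alone
- lemon: lemon, 78 x 55 x 56 mm; origin at its underside. Leave alone
- tin_sardines: flat oblong tin with a ring pull, 63 x 105 x 24 mm; origin at its underside. Leave alone
- salt_shaker: glass shaker with a grey cap, 44 mm across, 90 mm tall; origin at its underside. Leave alone
- spice_b: spice jar with a dark brown cap, 44 mm across, 96 mm tall, on the left; origin at its underside. Leave alone
- yoghurt_pot: small printed tub, 72 mm across, 71 mm tall; origin at its underside. Leave alone

How it is judged:
By the outcome, as a careful person would: the job done as asked, in the order asked, and still so for the second after the job is handed in, while the arm keeps its last pose, push and grip.
It also fails if it takes over 48 s, if anything falls off the work surface, if the arm or the gripper's body presses on something with over 40 N, if the wrist force passes 120 N, or if a joint passes its speed limit or range.

### The arm

A 6-joint arm with a two-finger parallel gripper is mounted at the origin on a cart in front of the work surface, level with it; the furniture and walls round the work are solid. World frame = base frame: x ahead of the robot, y to its left, z up, the work surface at z = 0. Lengths are in m, angles in rad, forces in N, time in s.
With the tool pointing down it reaches from about 0.425 to 0.95 m from the base axis. Payload 3.5 kg.
Tool frame: the origin (TCP) lies midway between the tips of the shut fingers; the grasp point (between the pads) lies 19 mm behind it; z points along the fingers, y is the line along which they close (so a half turn about z gives the same grasp; the last joint's range is limited). The gripper opens to 85 mm and grips with 20 to 120 N. Pads are 22 mm wide; open, the fingers measure 114 mm over their backs; the gripper's body (76 mm by 85 mm) begins 54 mm behind the grasp point. The pads swing forward as they close: fully open they stand 13 mm farther back than shut.
Start: joints at [0.966, 0.286, 1.577, -0, 1.279, -0.15], TCP at [0.296, 0.606, 0.231] pointing down, gripper open.
Joint ranges: [-2.77, 2.77], [-0.9, 2.22], [0.21, 2.48], [-1.53, 4.67], [0.24, 2.81], [-2.84, 2.84]. Speed limits (rad/s): [2.79, 2.79, 3.14, 3.14, 3.14, 3.14].

### API

Orientations are given as a rotation vector (axis times angle).
In Python, from workcell import r gives the robot as it stands. The module is installed in compiled form; this text tells all that it offers.
- The arm moves only by the tool carry_out, never from a script. Its argument "deltas" is a list that holds one entry, the list of rows, each a list of 5 numbers: the shift along the world's x, y, z scaled (see below), then the turn about the world's z scaled (see below), then the closure, from 0 (fully open) to 1 (shut). In form: [[[tx, ty, tz, yaw, hand], ...]]. A call has 1 to 20 rows; each row is the pose to reach, as a shift and turn from the pose commanded when the call began, turning the shorter way round; what a row does not reach only later rows make up. The controller multiplies each number of a shift by 0.5 m and each number of a turn by pi rad. A row lasts 1/10 s, in which the tool goes at most 50 mm and 8.59 degrees, less where a joint would pass 70% of its speed; a pose out of reach is approached as far as the arm can. A call with a number of a shift or a turn outside -1 to 1 is refused whole. A call with a gripper value outside its range is refused whole. The fingers move at their own pace and stop on an object; "squeeze" is the grip in N (left out, the last holds). Time passes only in rows, so rows that repeat a pose let the fingers close. It gives the time, the measured TCP pose, the force, the opening and the grip force at its end, in the units of the state.
- r.state(): the state, without advancing time (a new reading comes with each control period).
- r.capture(name): name is "scene" or "top" or "wrist"; returns the picture (400x640x3 uint8, red, green, blue); there is no depth.
- r.camera_info(name): a dict with "camera_matrix" (3x3 intrinsics, pixels), "extrinsics" (4x4, takes a point from world to camera coordinates). Camera axes: x right, y down, z forward; pixel columns grow to the right and rows downward; lengths in m; the calibration is good to about 2 mm. The wrist camera is an equidistant fisheye: a pixel r from the principal point sees the ray r / f radians off the axis. A picture is of the moment at which its call begins: read the wrist's pose just before it. camera_info takes no time and is no camera call; for the wrist camera it gives the pose at the moment of the call.
- r.close_job(): hands the job in; it is judged then, once.
The state is a dict: "time": time; "joint_pos": joint angles; "qvel": joint speeds; "tau": joint torques, N m; "position": TCP position; "tcp_rot": TCP orientation; "contact_force": force on the tool from outside, world axes, zero at the start; "ft_torque": the same for the moment, N m; "finger_gap": opening from 0.0 (shut) to 1.0 (fully open); "grasp_force": force on a finger pad.
Only numpy, scipy, OpenCV 4.12 (cv2) and the standard library are available. Lean on these libraries where they do the work, as an engineer would, in place of code of your own. Each camera call takes 0.05 s, during which the arm holds its last target. There are 200 camera calls.

## Working session

There is one attempt and no reset: what is moved stays moved. The work goes in short steps, Python scripts to look and compute and a tool call to move; the robot and the scene stay as the last step left them, time stands still between calls to the robot, and variables do not carry over. Pictures are saved under pics/ and viewed, at most 10 in all, crops included, and the job is handed in when it is done.

Besides the shell and the picture viewer there is one more tool, called after "Call:" as name(argument=value, ...), one argument or row to a line, values as JSON. carry_out: Moves the arm, as the interface text tells. Its arguments: {"type":"object","properties":{"deltas":{"type":"array"},"squeeze":{"type":"number"}},"required":["deltas"]}

```bash
mkdir -p pics; ls; python3 - <<'E'
from workcell import r
import cv2,numpy as np
s=r.state();print(s)
for n in("scene","top"):
    i=r.capture(n);cv2.imwrite(f"pics/{n}0.png",i[:,:,::-1]);c=r.camera_info(n);print(n,np.round(c["camera_matrix"],2).tolist(),np.round(c["extrinsics"],4).tolist())
E
```

```text
pics
{'time': 0.0, 'joint_pos': array([ 9.66027359e-01,  2.87200706e-01,  1.57821860e+00, -2.23274266e-06,
        1.27859384e+00, -1.49971742e-01]), 'qvel': array([-0.00049765,  0.00047987, -0.00175618, -0.00050237, -0.00138739,
        0.0002278 ]), 'tau': array([-3.11603198e-04, -4.05990529e+01, -2.92619294e+01, -1.41745472e-04,
        5.91144111e-03,  7.72647098e-06]), 'position': array([0.29608345, 0.60584693, 0.2299013 ]), 'tcp_rot': array([-0.70805075, -3.05984728,  0.00353481]), 'contact_force': array([ 0.29150999,  0.09202401, -0.13593557]), 'ft_torque': array([0.01734498, 0.00661447, 0.01399783]), 'grasp_force': 0.0, 'finger_gap': 1.0011947317997598}
scene [[421.45, 0.0, 322.15], [0.0, 421.45, 199.2], [0.0, 0.0, 1.0]] [[0.4848, -0.8746, 0.0095, -0.2815], [-0.3965, -0.2294, -0.8889, 0.3335], [0.7796, 0.4271, -0.458, 0.9163], [0.0, 0.0, 0.0, 1.0]]
top [[380.2, 0.0, 322.95], [0.0, 380.2, 201.07], [0.0, 0.0, 1.0]] [[-0.4192, -0.9079, 0.0027, 0.2028], [-0.8579, 0.3951, -0.3283, 0.5307], [0.297, -0.14, -0.9446, 1.164], [0.0, 0.0, 0.0, 1.0]]
```

View pics/scene0.png

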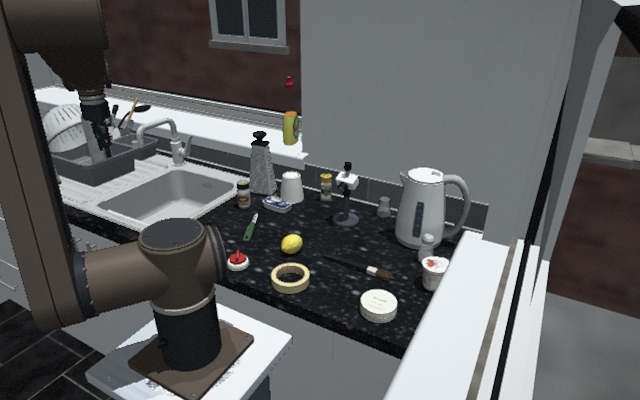

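View pics/top0.png

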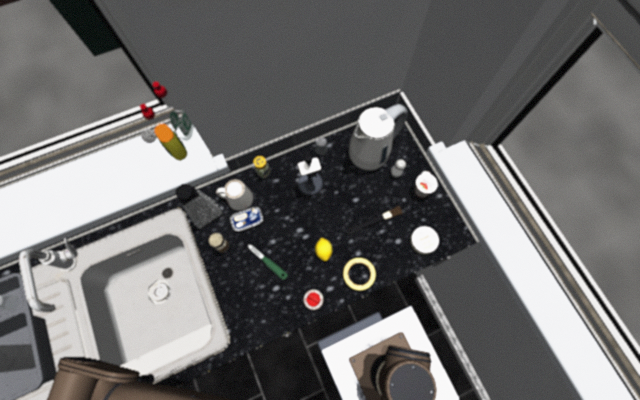

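```bash
cat > h.py <<'E'
import numpy as np,cv2
from workcell import r
def ray(n,u,v):
    c=r.camera_info(n);K=c["camera_matrix"];E=np.array(c["extrinsics"]);R,t=E[:3,:3],E[:3,3]
    a,b=(u-K[0][2])/K[0][0],(v-K[1][2])/K[1][1]
    if n=="wrist":
        th=np.hypot(a,b);d=np.array([np.sin(th)*a/th,np.sin(th)*b/th,np.cos(th)]) if th else np.array([0,0,1.])
    else:d=np.array([a,b,1.])
    d=R.T@d;return -R.T@t,d/np.linalg.norm(d)
def plane(n,u,v,z):
    o,d=ray(n,u,v);return o+d*(z-o[2])/d[2]
def tri(*obs):
    A=np.zeros((3,3));b=np.zeros(3)
    for o in obs:
        p,d=ray(*o) if isinstance(o[0],str) else o
        M=np.eye(3)-np.outer(d,d);A+=M;b+=M@p
    return np.linalg.solve(A,b)
def proj(n,P):
    c=r.camera_info(n);K=np.array(c["camera_matrix"]);E=np.array(c["extrinsics"]);q=E[:3,:3]@np.array(P)+E[:3,3]
    if n=="wrist":
        th=np.arctan2(np.hypot(q[0],q[1]),q[2]);f=q[:2]/np.hypot(q[0],q[1])*th
        return K[0][0]*f[0]+K[0][2],K[1][1]*f[1]+K[1][2]
    q=K@(q/q[2]);return q[0],q[1]
def green(img,lo=(45,80,30),hi=(95,255,255)):
    return cv2.inRange(cv2.cvtColor(img,cv2.COLOR_RGB2HSV),lo,hi)
def crop(img,x,y,w,h,k,cap=None):
    return cv2.resize(img[y:y+h,x:x+w],None,fx=k,fy=k,interpolation=cv2.INTER_CUBIC)[:,:,::-1]
E
python3 - <<'E'
from h import *
t=cv2.imread("pics/top0.png")[:,:,::-1];s=cv2.imread("pics/scene0.png")[:,:,::-1]
a=np.vstack([crop(t,200,140,160,150,4)[:,:],])
b=np.vstack([crop(s,325,155,40,75,8)[:,:160*2-160+160],])
print(a.shape,b.shape)
c=np.zeros((600,800,3),np.uint8);c[:,:640]=a
d=crop(s,328,158,32,75,5);c[:375,640:]=d
e=crop(s,235,205,40,40,4);c[400:560,640:]=e
cv2.imwrite("pics/c1.png",c)
for n,im in(("top",t),("scene",s)):
    m=green(im);x,y=(200,200) if n=="top" else(230,200)
    w=m[y:y+90,x:x+100];p=np.argwhere(w)[:,::-1]+[x,y];print(n,len(p),p.mean(0),p.min(0),p.max(0))
    q=np.array([plane(n,u,v,.012)[:2] for u,v in p]);mu=q.mean(0);ev=np.linalg.svd(q-mu,full_matrices=False)[2][0];pr=(q-mu)@ev;print(mu,ev,pr.min(),pr.max())
E
```

```text
(600, 640, 3) (600, 320, 3)
top 222 [274.88288288 267.76126126] [262 256] [287 279]
[0.44573343 0.19291304] [-0.90606956 -0.42312877] -0.05189070140293674 0.048478371460910316
scene 90 [249.05555556 232.33333333] [243 223] [254 241]
[0.44171869 0.18779275] [-0.87786259 -0.4789126 ] -0.0576074731593204 0.05106128610808805
```

View pics/c1.png

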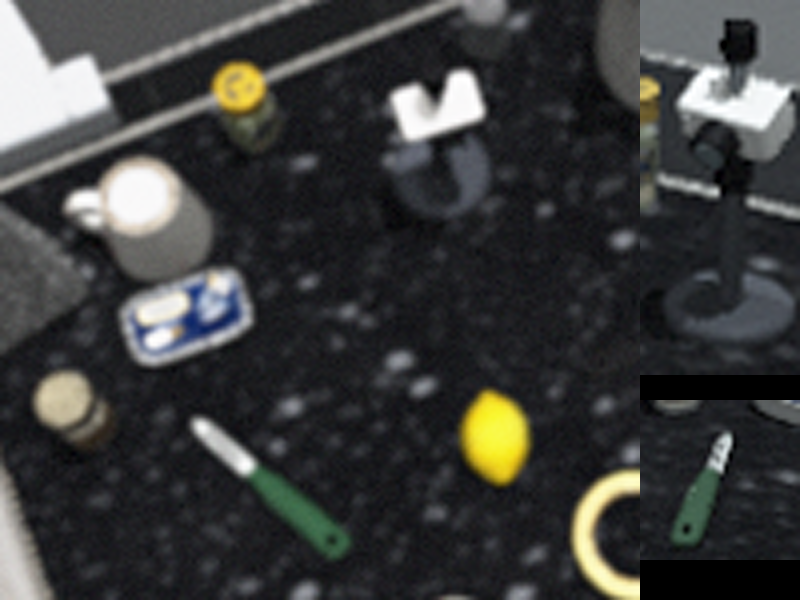

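```bash
python3 - <<'E'
from h import *
print(plane("top",310,185,0.003),plane("scene",346,219.2,.003))
print(plane("scene",347.6,166,.201),plane("top",308.7,163,.201))
for p in[(200,250),(208,290),(222,330)]:print(plane("top",*p,0))
print(plane("top",258,157,0),plane("top",108,250,0),plane("top",85,235,0)) 
# head top face corners (top view) z=.17
q=[plane("top",200+u/4,140+v/4,.17)[:2] for u,v in[(392,102),(404,140),(487,108),(472,68)]];print(np.round(q,3))
E
```

```text
[ 0.66889598 -0.03423145  0.003     ] [ 0.68361412 -0.03561584  0.003     ]
[ 0.67729203 -0.03655589  0.201     ] [ 0.66336281 -0.03372962  0.201     ]
[0.60987662 0.40093559 0.        ]
[0.47245971 0.42002553 0.        ]
[0.33604802 0.42061821 0.        ]
[0.85166339 0.09430737 0.        ] [0.74025392 0.68374882 0.        ] [8.24670710e-01 7.42242269e-01 2.22044605e-16]
[[ 0.683 -0.004]
 [ 0.649  0.   ]
 [ 0.647 -0.071]
 [ 0.684 -0.074]]
```

Call:
carry_out(
  deltas=[
    [[0,0,0.1,0,0],[0,0,0.18,0,0],[0.4,-0.9,0.18,0.1,0],[0.4,-0.9,0.18,0.1,0],[0.4,-0.9,0.18,0.1,0],[0.4,-0.9,0.18,0.1,0],[0.4,-0.9,0.18,0.1,0],[0.4,-0.9,0.18,0.1,0],[0.4,-0.9,0.18,0.1,0],[0.4,-0.9,0.18,0.1,0],[0.4,-0.9,0.18,0.1,0],[0.4,-0.9,0.18,0.1,0],[0.4,-0.9,0.18,0.1,0]],
  ],
)

```text
time: 1.4
position: [0.4978, 0.1522, 0.3206]
tcp_rot: [-0.231, -3.133, 0.003]
contact_force: [0.1, 0.7, 0.5]
finger_gap: 0.999
grasp_force: 0.0
```

Call:
carry_out(
  deltas=[
    [[0.28,-0.384,0,0.045,0],[0.28,-0.384,0,0.045,0],[0.28,-0.384,0,0.045,0],[0.28,-0.384,0,0.045,0],[0.28,-0.384,0,0.045,0],[0.28,-0.384,0,0.045,0],[0.28,-0.384,0,0.045,0],[0.28,-0.384,0,0.045,0]],
  ],
)

```text
time: 2.2
position: [0.6359, -0.0341, 0.3211]
tcp_rot: [0.003, -3.141, -0.001]
contact_force: [-1.0, 0.5, 0.3]
finger_gap: 1.001
grasp_force: 0.0
```

```bash
python3 - <<'E'
from h import *
s=r.state();print(s["position"],s["tcp_rot"],s["joint_pos"])
c=r.camera_info("wrist");print(np.round(c["camera_matrix"],1).tolist(),np.round(c["extrinsics"],4).tolist())
i=r.capture("wrist");np.save("w1.npy",i);cv2.imwrite("pics/w1.png",i[:,:,::-1])
print(proj("wrist",[.67,-.036,.201]),proj("wrist",[.67,-.036,0]),proj("wrist",s["position"]))
E
```

```text
[ 0.63593057 -0.03405862  0.32108014] [ 3.40414506e-03 -3.14080245e+00 -1.10086132e-03] [-2.12819813e-01  1.50436429e-01  1.57390400e+00  5.23810922e-04
  1.41817126e+00 -1.78586370e+00]
[[309.7, 0.0, 317.3], [0.0, 309.7, 204.0], [0.0, 0.0, 1.0]] [[-0.0022, 1.0, 0.0011, 0.0348], [0.9593, 0.0018, 0.2825, -0.6723], [0.2825, 0.0017, -0.9593, 0.286], [0.0, 0.0, 0.0, 1.0]]
(np.float64(314.4473010944442), np.float64(233.40549373559315)) (np.float64(315.4798042731798), np.float64(184.50056344264613)) (np.float64(316.39300658540384), np.float64(258.82177625022655))
```

View pics/w1.png

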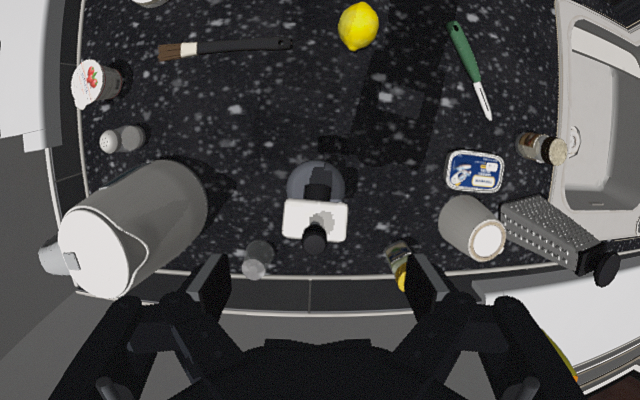

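```bash
python3 - <<'E'
from h import *
i=np.load("w1.npy")
hsv=cv2.cvtColor(i,cv2.COLOR_RGB2HSV)
# camera-stand white head
m=cv2.inRange(hsv,(0,0,150),(180,40,255));k=np.zeros_like(m);k[180:255,270:360]=m[180:255,270:360]
n,l,st,ce=cv2.connectedComponentsWithStats(k);j=1+st[1:,4].argmax();print("head",st[j],ce[j])
p=np.argwhere(l==j)
# front edge (top-most px per column) and sides
cols=range(288,343,3);fr=[(c,p[p[:,1]==c][:,0].min()) for c in cols]
q=np.array([plane("wrist",*f,.17)[:2] for f in fr]);f=np.polyfit(q[:,1],q[:,0],1);print("front edge x=",f,"yawdeg",np.degrees(np.arctan(-f[0])),q[0],q[-1])
for fn in(min,max):
    g=[(fn(p[p[:,0]==y][:,1]),y) for y in range(206,236,2)];q=np.array([plane("wrist",*a,.17)[:2] for a in g]);print("side",np.polyfit(q[:,0],q[:,1],1),q.mean(0))
# peeler
m=green(i);k=np.zeros_like(m);k[:130,430:510]=m[:130,430:510]
p=np.argwhere(k)[:,::-1];q=np.array([plane("wrist",*a,.012)[:2] for a in p]);mu=q.mean(0);ev=np.linalg.svd(q-mu,full_matrices=False)[2][0];ev*=np.sign(ev[0]);pr=(q-mu)@ev;print("peeler",len(p),mu,ev,np.degrees(np.arctan2(ev[1],ev[0])),pr.min(),pr.max())
print("tip",plane("wrist",490,120,.012))
c=np.hstack([crop(i,272,150,90,110,5)]);cv2.imwrite("pics/c2.png",c)
for a in[(566,60),(560,110),(556,15),(638,130),(575,150)]:print(a,plane("wrist",*a,0))
E
```

```text
head [ 282  199   66   43 1981] [314.44169611 218.0686522 ]
front edge x= [0.07543635 0.65100065] yawdeg -4.31401384095455 [ 0.64598364 -0.06242327] [ 0.64997847 -0.00889319]
side [-0.10804434  0.00430146] [ 0.66812913 -0.06788611]
side [-0.02086787  0.00931784] [ 0.66795501 -0.00462096]
peeler 730 [0.44873878 0.19314409] [0.89656336 0.44291551] 26.290050445170206 -0.05062979042177734 0.05317435230372297
tip [0.55628833 0.24402827 0.012     ]
(566, 60) [ 4.17759028e-01  4.33868531e-01 -5.55111512e-17]
(560, 110) [0.51804065 0.41740354 0.        ]
(556, 15) [3.30838878e-01 4.13293564e-01 5.55111512e-17]
(638, 130) [0.5169799  0.72478522 0.        ]
(575, 150) [0.58960078 0.4720546  0.        ]
```

View pics/c2.png

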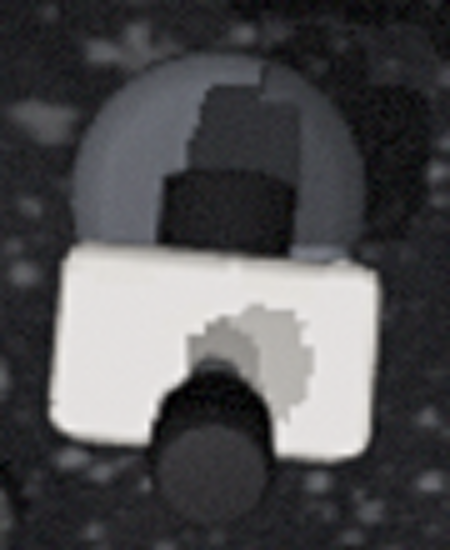

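```bash
python3 - <<'E'
from h import *
print(plane("wrist",314.8,244.4,.214),plane("wrist",315.6,189.7,.004))
s=r.state();print(s["position"],s["tcp_rot"])
E
```

```text
[ 0.67525898 -0.03559186  0.214     ] [ 0.6772527  -0.03578801  0.004     ]
[ 0.63589615 -0.03390268  0.32138542] [ 4.00968213e-03 -3.14137157e+00 -6.89723733e-04]
```

Call:
carry_out(
  deltas=[
    [[0.08,-0.0035,0,0,0],[0.08,-0.0035,-0.08,0,0],[0.08,-0.0035,-0.14,0,0],[0.08,-0.0035,-0.2,0,0],[0.08,-0.0035,-0.25,0,0],[0.08,-0.0035,-0.272,0,0],[0.08,-0.0035,-0.272,0,0],[0.08,-0.0035,-0.272,0,1],[0.08,-0.0035,-0.272,0,1],[0.08,-0.0035,-0.272,0,1],[0.08,-0.0035,-0.272,0,1],[0.08,-0.0035,-0.272,0,1],[0.08,-0.0035,-0.272,0,1],[0.08,-0.0035,-0.272,0,1]],
  ],
  squeeze=50,
)

```text
time: 3.65
position: [0.677, -0.0369, 0.1865]
tcp_rot: [-0.001, 3.14, 0.001]
contact_force: [-0.1, 2.4, 4.4]
finger_gap: 0.259
grasp_force: 49.0
```

Call:
carry_out(
  deltas=[
    [[0,0,0.02,0,1],[0,0,0.04,0,1],[0,0,0.06,0,1],[0,0,0.08,0,1],[0,0,0.1,0,1],[0,0,0.12,0,1],[0,0,0.14,0,1],[0,0,0.16,0,1],[0,0,0.174,0,1],[0,0,0.182,0,1],[0,0,0.186,0,1],[0,0,0.186,0,1]],
  ],
)

```text
time: 4.85
position: [0.6767, -0.0369, 0.2748]
tcp_rot: [0.001, -3.141, -0.002]
contact_force: [4.9, 2.1, -7.2]
finger_gap: 0.261
grasp_force: 49.4
```

Call:
carry_out(
  deltas=[
    [[0,0,0.006,0,1],[0,0,0.012,0,1],[0,0,0.016,0,1],[0,0,0.016,0,1]],
  ],
)

```text
time: 5.25
position: [0.6765, -0.0369, 0.2762]
tcp_rot: [0.001, -3.137, -0.004]
contact_force: [12.5, 1.6, -20.7]
finger_gap: 0.258
grasp_force: 50.6
```

Call:
carry_out(
  deltas=[
    [[0,0,-0.016,0,1],[0,0,-0.016,0,0],[0,0,-0.016,0,0],[0,0,-0.016,0,0],[0,0,-0.016,0,0],[0,0,-0.016,0,0],[0,0,0.06,0,0],[0,0,0.13,0,0],[-0.1,0,0.13,0,0],[-0.15,0,0.13,0,0],[-0.15,0,0.13,0,0]],
  ],
)

```text
time: 6.35
position: [0.5995, -0.0372, 0.3524]
tcp_rot: [-0.001, 3.141, -0.001]
contact_force: [0.3, -0.8, 0.9]
finger_gap: 1.002
grasp_force: 0.0
```

```bash
python3 - <<'E'
from h import *
s=r.state();print(s["position"],s["tcp_rot"])
i=r.capture("wrist");np.save("w2.npy",i)
t=r.capture("top");sc=r.capture("scene");np.save("t2.npy",t)
c=np.zeros((600,800,3),np.uint8)
c[:400,:640]=i[:,:,::-1]
c[400:600,:320]=crop(t,80,215,160,100,2)
c[400:600,320:640]=crop(t,190,290,160,100,2)
c[:375,640:]=crop(sc,328,140,32,75,5)
cv2.imwrite("pics/c3.png",c)
for a in[(182,225),(198,275),(212,325),(170,228),(108,355),(85,265),(225,350),(310,318),(280,330)]:print(a,plane("top",*a,0).round(3))
E
```

```text
[ 0.59950592 -0.0371659   0.35244027] [-8.47186516e-04  3.14084634e+00 -7.96825000e-04]
(182, 225) [0.72  0.429 0.   ]
(198, 275) [0.533 0.434 0.   ]
(212, 325) [0.364 0.444 0.   ]
(170, 228) [0.727 0.47  0.   ]
(108, 355) [0.415 0.767 0.   ]
(85, 265) [0.722 0.766 0.   ]
(225, 350) [0.276 0.432 0.   ]
(310, 318) [0.252 0.153 0.   ]
(280, 330) [0.259 0.254 0.   ]
```

View pics/c3.png

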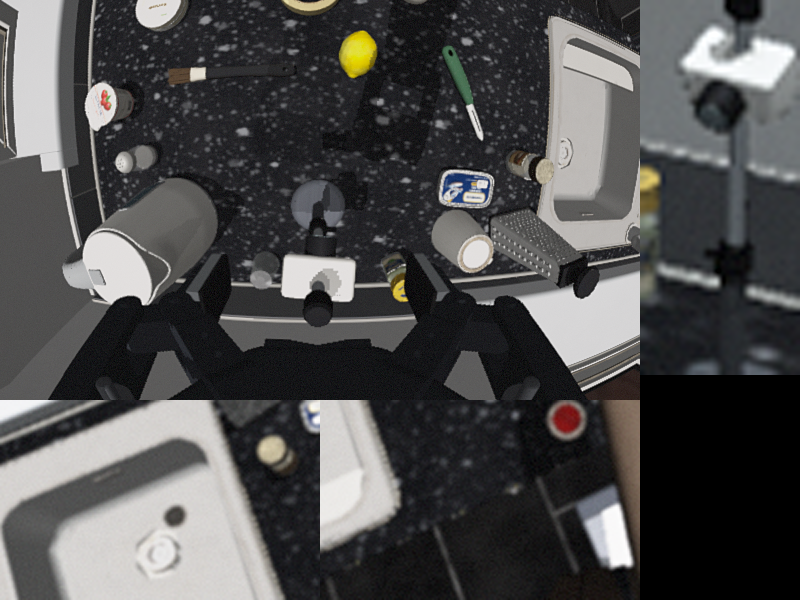

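Call:
carry_out(
  deltas=[
    [[-0.28,0.472,-0.2,0.146,0],[-0.28,0.472,-0.2,0.146,0],[-0.28,0.472,-0.2,0.146,0],[-0.28,0.472,-0.3,0.146,0],[-0.28,0.472,-0.4,0.146,0],[-0.28,0.472,-0.5,0.146,0],[-0.28,0.472,-0.5,0.146,0],[-0.28,0.472,-0.5,0.146,0],[-0.28,0.472,-0.5,0.146,0]],
  ],
)

```text
time: 7.4
position: [0.4561, 0.1991, 0.0948]
tcp_rot: [0.716, -3.044, -0.001]
contact_force: [-0.6, -0.2, -0.9]
finger_gap: 1.002
grasp_force: 0.0
```

```bash
python3 - <<'E'
from h import *
s=r.state();print(s["position"],s["tcp_rot"])
i=r.capture("wrist");np.save("w3.npy",i)
m=green(i);n,l,st,ce=cv2.connectedComponentsWithStats(m);j=1+st[1:,4].argmax();print(st[j],ce[j])
p=np.argwhere(l==j)[:,::-1];q=np.array([plane("wrist",*a,.016)[:2] for a in p]);mu=q.mean(0);ev=np.linalg.svd(q-mu,full_matrices=False)[2][0];ev*=np.sign(ev[0]);pr=(q-mu)@ev;print("peeler",len(p),mu,ev,np.degrees(np.arctan2(ev[1],ev[0])),pr.min(),pr.max())
print("grip",mu+ev*((pr.min()+pr.max())/2+.0125))
print("lens?",[plane("scene",342.4,162,z).round(3) for z in(.22,.23,.235,.24,.25)])
E
```

```text
[0.45611611 0.19912222 0.09477993] [ 7.16232855e-01 -3.04439041e+00 -9.40429974e-04]
[ 301  132   33  132 2587] [316.28295323 193.09895632]
peeler 2587 [0.4478207  0.19259794] [0.89883215 0.43829301] 25.99501878636941 -0.04666517769122745 0.05767649360781483
grip [0.46400477 0.20048969]
lens? [array([ 0.657, -0.028,  0.22 ]), array([ 0.635, -0.038,  0.23 ]), array([ 0.624, -0.044,  0.235]), array([ 0.613, -0.049,  0.24 ]), array([ 0.591, -0.06 ,  0.25 ])]
```

Call:
carry_out(
  deltas=[
    [[0.014,0.002,-0.06,0,0],[0.014,0.002,-0.12,0,0],[0.014,0.002,-0.16,0,0],[0.014,0.002,-0.181,0,0],[0.014,0.002,-0.181,0,0],[0.014,0.002,-0.181,0,1],[0.014,0.002,-0.181,0,1],[0.014,0.002,-0.181,0,1],[0.014,0.002,-0.181,0,1],[0.014,0.002,-0.181,0,1],[0.014,0.002,-0.181,0,1],[0.014,0.002,-0.181,0,1]],
  ],
  squeeze=40,
)

```text
time: 8.65
position: [0.4693, 0.2001, 0.012]
tcp_rot: [-0.715, 3.057, 0.001]
contact_force: [-1.2, 1.3, 4.9]
finger_gap: 0.198
grasp_force: 32.7
```

Call:
carry_out(
  deltas=[
    [[0,0,0,0,0],[0,0,0,0,0],[0,0,0,0,0.5],[-0.008,-0.004,-0.014,0,0.5],[-0.008,-0.004,-0.014,0,0.5],[-0.008,-0.004,-0.014,0,1],[-0.008,-0.004,-0.014,0,1],[-0.008,-0.004,-0.014,0,1],[-0.008,-0.004,-0.014,0,1],[-0.008,-0.004,-0.014,0,1]],
  ],
)

```text
time: 9.65
position: [0.4645, 0.1976, 0.0038]
tcp_rot: [0.715, -3.059, 0.0]
contact_force: [0.5, 0.8, -0.6]
finger_gap: 0.246
grasp_force: 38.9
```

Call:
carry_out(
  deltas=[
    [[0,0,0.06,0,1],[0,0,0.16,0,1],[0,0,0.24,0,1],[0,0,0.333,-0.05,1],[0.03,0.15,0.333,-0.3,1],[0.03,0.25,0.333,-0.4,1],[0.03,0.35,0.333,-0.5,1],[0.03,0.45,0.333,-0.6,1],[0.03,0.55,0.333,-0.644,1],[0.03,0.664,0.333,-0.644,1],[0.03,0.664,0.333,-0.644,1],[0.03,0.664,0.333,-0.644,1],[0.03,0.664,0.333,-0.644,1],[0.03,0.664,0.333,-0.644,1],[0.03,0.664,0.333,-0.644,1],[0.03,0.664,0.333,-0.644,1],[0.03,0.664,0.333,-0.644,1],[0.03,0.664,0.333,-0.644,1],[0.03,0.664,0.333,-0.644,1]],
  ],
)

```text
time: 11.55
position: [0.4793, 0.5295, 0.1699]
tcp_rot: [-2.211, -2.232, 0.001]
contact_force: [0.2, -0.5, -1.3]
finger_gap: 0.243
grasp_force: 39.4
```

```bash
python3 - <<'E'
from h import *
s=r.state();print(s["position"],s["tcp_rot"])
i=r.capture("wrist");np.save("w4.npy",i)
t=r.capture("top");sc=r.capture("scene");np.save("t4.npy",t);np.save("s4.npy",sc)
p=s["position"];ps=[np.add(p,d) for d in([0,0,0],[0,-.1,0],[0,-.1,.04])]
for n in("top","scene"):print(n,[tuple(np.round(proj(n,q))) for q in ps])
c=np.zeros((600,800,3),np.uint8)
c[:400,:640]=i[:,:,::-1]
u,v=map(int,proj("scene",p));c[400:600,:240]=crop(sc,u-40,v-30,80,67,3)[:200]
u,v=map(int,proj("top",p));c[400:600,250:490]=crop(t,u-40,v-30,80,67,3)[:200]
cv2.imwrite("pics/c4.png",c)
E
```

```text
[0.47934841 0.52950993 0.16992333] [-2.21107999e+00 -2.23165520e+00  1.04081984e-03]
top [(np.float64(153.0), np.float64(298.0)), (np.float64(187.0), np.float64(283.0)), (np.float64(182.0), np.float64(281.0))]
scene [(np.float64(173.0), np.float64(161.0)), (np.float64(194.0), np.float64(167.0)), (np.float64(193.0), np.float64(156.0))]
```

View pics/c4.png

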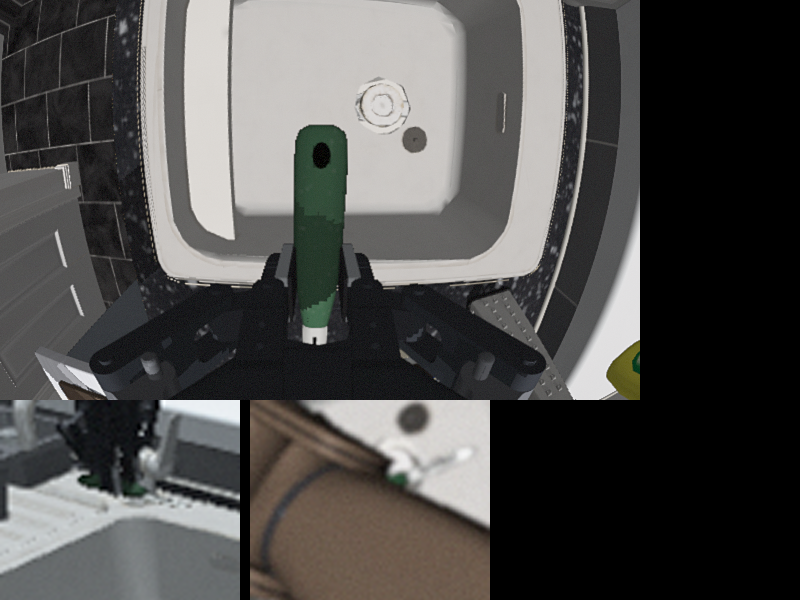

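```bash
python3 - <<'E'
from h import *
for v in(262,258,276,282):
  for u in(240,400):print(u,v,plane("wrist",u,v,0).round(4))
i=np.load("w4.npy");print(i[205:290:3,215].mean(1).round().astype(int),i[205:290:3,420].mean(1).round().astype(int))
m=green(i);p=np.argwhere(m[100:330,280:360])[:,::-1]+[280,100]
print("tail row",p[:,1].min(), "centre cols",p[p[:,1]<140][:,0].mean(),p[p[:,1]>200][:,0].mean())
# handle tail end points: top edge of tail ray
o,d=ray("wrist",320,p[:,1].min());print("cam",o,"ray",d)
s=r.state();
# tail position if grip at x=-g
for pitch in(0,4,8):
  a=np.radians(pitch);P=s["position"]+[0,0,.009]
  for g in(.063,.067):
    print(pitch,g,[tuple(np.round(proj("wrist",P+np.array([0,np.cos(a)*g-np.sin(a)*h*-1*-1*0 , -np.sin(a)*g+h])),1)) for h in(-.008,.0,.008)])
E
```

```text
240 262 [0.3911 0.4388 0.    ]
400 262 [0.5764 0.4401 0.    ]
240 258 [0.3916 0.444  0.    ]
400 258 [0.5758 0.4453 0.    ]
240 276 [0.3893 0.42   0.    ]
400 276 [0.5787 0.4212 0.    ]
240 282 [0.3884 0.4116 0.    ]
400 282 [0.5798 0.4128 0.    ]
[216 217 216 217 217 217 216 217 217 219  88  99  99  95 101  97 110 134
 187 196 192 197 199 198 191 161  60  21  21] [194 187 157 110 101 102  98  99 100  98  98  99  99 100 101  99  99  97
 101 183 188 194 197 197 198 179 169  27  25]
tail row 126 centre cols 319.8528827037773 317.3444474321054
cam [0.4790115  0.60177038 0.31328511] ray [ 0.00926469 -0.03469281 -0.99935508]
0 0.063 [(np.float64(317.9), np.float64(135.2)), (np.float64(318.0), np.float64(136.4)), (np.float64(318.0), np.float64(137.8))]
0 0.067 [(np.float64(318.0), np.float64(126.5)), (np.float64(318.1), np.float64(127.2)), (np.float64(318.1), np.float64(128.0))]
4 0.063 [(np.float64(317.9), np.float64(135.0)), (np.float64(318.0), np.float64(136.1)), (np.float64(318.0), np.float64(137.4))]
4 0.067 [(np.float64(318.0), np.float64(126.5)), (np.float64(318.0), np.float64(127.2)), (np.float64(318.1), np.float64(127.9))]
8 0.063 [(np.float64(317.9), np.float64(135.3)), (np.float64(317.9), np.float64(136.4)), (np.float64(318.0), np.float64(137.7))]
8 0.067 [(np.float64(318.0), np.float64(127.2)), (np.float64(318.0), np.float64(127.8)), (np.float64(318.0), np.float64(128.6))]
```

Call:
carry_out(
  deltas=[
    [[0,-0.057,0,0,1],[0,-0.057,-0.08,0,1],[0,-0.057,-0.16,0,1],[0,-0.057,-0.24,0,1],[0,-0.057,-0.29,0,1],[0,-0.057,-0.31,0,1],[0,-0.057,-0.32,0,1],[0,-0.057,-0.32,0,1]],
  ],
  squeeze=20,
)

```text
time: 12.5
position: [0.4801, 0.5016, 0.0111]
tcp_rot: [2.213, 2.229, 0.002]
contact_force: [0.3, 0.1, -0.7]
finger_gap: 0.244
grasp_force: 39.3
```

```bash
python3 - <<'E'
from h import *
s=r.state();print(s["position"],s["contact_force"],s["ft_torque"],s["grasp_force"])
E
```

```text
[0.48005796 0.50160007 0.01111787] [ 0.27416996  0.0997649  -0.65802378] [-0.01788028  0.00081859 -0.02088571] 39.33463890766429
```

Call:
carry_out(
  deltas=[
    [[0,0,-0.012,0,1],[0,0,-0.024,0,1],[0,0,-0.032,0,1],[0,0,-0.032,0,1]],
  ],
  squeeze=20,
)

```text
time: 12.9
position: [0.4796, 0.5017, -0.0053]
tcp_rot: [-2.213, -2.229, -0.002]
contact_force: [0.2, 1.8, 1.5]
finger_gap: 0.241
grasp_force: 37.4
```

Call:
carry_out(
  deltas=[
    [[0,0,-0.008,0,1],[0,0,-0.014,0,1],[0,0,-0.02,0,1],[0,0,-0.02,0,1]],
  ],
)

```text
time: 13.3
position: [0.4792, 0.5008, -0.0164]
tcp_rot: [2.213, 2.229, -0.001]
contact_force: [-0.3, 0.1, 2.4]
finger_gap: 0.242
grasp_force: 35.6
```

Call:
carry_out(
  deltas=[
    [[0,0,-0.006,0,1],[0,0,-0.012,0,1],[0,0,-0.018,0,1],[0,0,-0.022,0,1],[0,0,-0.022,0,1],[0,0,-0.022,0,1]],
  ],
)

```text
time: 13.9
position: [0.4796, 0.5013, -0.0267]
tcp_rot: [-2.214, -2.229, -0.001]
contact_force: [0.8, 0.9, 1.5]
finger_gap: 0.242
grasp_force: 34.6
```

```bash
python3 - <<'E'
from h import *
s=r.state();print(s["position"],s["contact_force"])
i=r.capture("wrist");np.save("w5.npy",i)
m=green(i);p=np.argwhere(m[80:330,280:360])[:,::-1]+[280,80]
print("tail row",p[:,1].min(),"tail cols",p[p[:,1]<150][:,0].min(),p[p[:,1]<150][:,0].max())
i4=np.load("w4.npy");p4=np.argwhere(green(i4)[80:330,280:360])[:,::-1]+[280,80];print("was",p4[:,1].min(),p4[p4[:,1]<150][:,0].min(),p4[p4[:,1]<150][:,0].max())
P=s["position"]+[0,0,.009]
for d in(4,10,15,20,25,30):
  a=np.radians(d);f=lambda x,z,w:P+np.array([w,-(x*np.cos(a)-z*np.sin(a)),x*np.sin(a)+z*np.cos(a)])
  print(d,[tuple(np.round(proj("wrist",f(-.067,h,0)),1)) for h in(-.008,0,.008)],np.diff([proj("wrist",f(-.055,0,w))[0] for w in(-.012,.012)]))
E
```

```text
[ 0.47960193  0.50128415 -0.02667494] [0.79654356 0.90770161 1.49401037]
tail row 135 tail cols 296 338
was 126 296 345
4 [(np.float64(317.9), np.float64(127.7)), (np.float64(317.9), np.float64(127.2)), (np.float64(318.0), np.float64(126.6))] [53.54117391]
10 [(np.float64(317.8), np.float64(130.5)), (np.float64(317.9), np.float64(128.4)), (np.float64(317.9), np.float64(126.1))] [51.42327773]
15 [(np.float64(317.7), np.float64(133.8)), (np.float64(317.8), np.float64(130.5)), (np.float64(317.9), np.float64(126.9))] [49.78038277]
20 [(np.float64(317.7), np.float64(137.7)), (np.float64(317.8), np.float64(133.4)), (np.float64(317.8), np.float64(128.7))] [48.24900137]
25 [(np.float64(317.6), np.float64(142.3)), (np.float64(317.7), np.float64(137.1)), (np.float64(317.8), np.float64(131.4))] [46.82766893]
30 [(np.float64(317.6), np.float64(147.4)), (np.float64(317.6), np.float64(141.4)), (np.float64(317.7), np.float64(134.8))] [45.51364574]
```

Call:
carry_out(
  deltas=[
    [[0,0,0.02,0,1],[0,0,0.08,0,1],[0,0,0.18,0,1],[0,0,0.28,0,1],[0,0,0.38,0,1],[0,0,0.42,0,1],[0,-0.1,0.42,0.1,1],[0,-0.3,0.42,0.2,1],[0,-0.4,0.42,0.3,1],[0,-0.5,0.42,0.4,1],[0,-0.6,0.42,0.477,1],[0,-0.7,0.42,0.477,1],[0,-0.8,0.42,0.477,1],[0,-0.86,0.42,0.477,1],[0,-0.86,0.42,0.477,1],[0,-0.86,0.42,0.477,1],[0,-0.86,0.42,0.477,1],[0,-0.86,0.42,0.477,1]],
  ],
  squeeze=60,
)

```text
time: 15.75
position: [0.4791, 0.0706, 0.1834]
tcp_rot: [-0.105, -3.14, -0.0]
contact_force: [-0.3, -0.1, -1.5]
finger_gap: 0.23
grasp_force: 61.5
```

```bash
python3 - <<'E'
from h import *
s=r.state();print(s["position"],s["tcp_rot"],s["joint_pos"][5])
i=r.capture("wrist");np.save("w6.npy",i)
t=r.capture("top");sc=r.capture("scene");np.save("t6.npy",t);np.save("s6.npy",sc)
c=np.zeros((600,800,3),np.uint8)
w1=np.load("w1.npy");w2=np.load("w2.npy")
u,v=map(int,proj("scene",s["position"]));print("scene",u,v,proj("scene",[.62,-.033,.235]));u0,v0=u-25,v-45
print("origin scene crop",u0,v0);c[:350,:450]=crop(sc,u0,v0,90,70,5)
c[:350,460:800]=crop(i,235,60,170,175,2)[:350,:340]
u,v=map(int,proj("top",s["position"]));print("origin top crop",u-45,v-50);c[360:600,:360]=crop(t,u-45,v-50,90,60,4)
c[360:600,370:570]=crop(w1,295,170,50,60,4);c[360:600,580:780]=crop(w2,295,215,50,60,4)
cv2.imwrite("pics/c6.png",c)
E
```

```text
[0.4790871  0.07057703 0.183402  ] [-1.05102905e-01 -3.13978272e+00 -3.91790764e-04] -1.5677454139612645
scene 284 187 (np.float64(338.6909536254377), np.float64(161.7301569546625))
origin scene crop 259 142
origin top crop 257 180
```

View pics/c6.png

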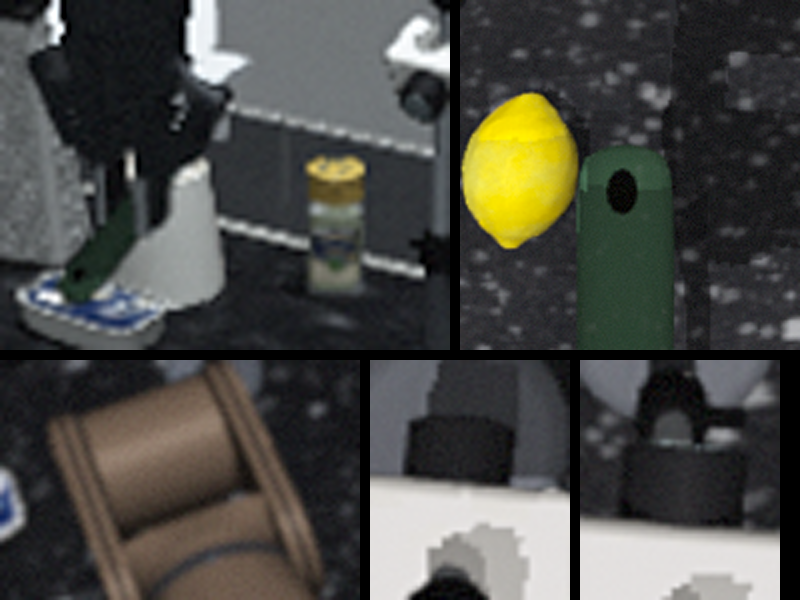

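```bash
python3 - <<'E'
from h import *
K=np.array([[309.7,317.3],[309.7,204.0]])
R=np.array([[-.0022,1,.0011],[.9593,.0018,.2825],[.2825,.0017,-.9593]]);t=np.array([.0348,-.6723,.286]);o1=-R.T@t
tc1=np.array([.63593,-.03406,.32108]);
def wr(o,u,v):
    a,b=(u-317.3)/309.7,(v-204)/309.7;th=np.hypot(a,b);return o,R.T@np.array([np.sin(th)*a/th,np.sin(th)*b/th,np.cos(th)])
o2=o1+np.array([.5995,-.0372,.3524])-tc1
up=np.array([0,0,.09])
a=wr(o1,317.5,185);b=wr(o2-up,321,236.3)
T=tri(a,b);print("T(mast in)",T)
off=np.array([-.0063,0,.0136]);L1=T+up-off;print("lens from wrist",L1)
o,d=ray("scene",341.6,161.4)
L=tri((o+off*0,d),(a[0]+up-off,a[1]),(b[0]+up-off,b[1]));print("lens all",L, proj("scene",L1))
for y in(-.033,-.034):print("scene at y",o+d*(y-o[1])/d[1])
# knob check mast out in w2: knob circle
# hole
s=r.state();P=s["position"]+[0,0,.009]
H=tri(("wrist",316,155.5),("scene",274,198));v=H-P;print("hole",H,v,"pitch raw",np.degrees(np.arctan2(-v[2],np.hypot(*v[:2]))))
ow,dw=ray("wrist",316,155.5);os,ds=ray("scene",274,198);print(plane("wrist",316,155.5,H[2]),plane("scene",274,198,H[2]))
i=np.load("w6.npy");m=green(i);p=np.argwhere(m[80:330,260:370])[:,::-1]+[260,80]
for lo,hi in((150,180),(180,200),(200,220),(220,240)):
  q=p[(p[:,1]>=lo)&(p[:,1]<hi)];print(lo,q[:,0].mean())
print("tail row",p[:,1].min(),p[p[:,1]<150][:,0].min(),p[p[:,1]<150][:,0].max())
i=np.load("w4.npy");hole=np.argwhere((i[140:170,305:340].sum(2)<60))[:,::-1]+[305,140];print("hole w4",hole.mean(0))
i=np.load("w6.npy");hole=np.argwhere((i[140:175,300:335].sum(2)<60))[:,::-1]+[300,140];print("hole w6",hole.mean(0))
E
```

```text
T(mast in) [ 0.64095877 -0.03320805  0.13012414]
lens from wrist [ 0.64725877 -0.03320805  0.20652414]
lens all [ 0.64028466 -0.03322791  0.22860591] (np.float64(342.4755416461892), np.float64(167.3808466413206))
scene at y [ 0.64006243 -0.033       0.22903087]
scene at y [ 0.63800632 -0.034       0.22995846]
hole [0.42819837 0.07457271 0.16885063] [-0.05105866  0.00312947 -0.02347791] pitch raw 24.653280561760415
[0.42825608 0.07450192 0.16885063] [0.42812859 0.07463383 0.16885063]
150 316.6025
180 318.0609951845907
200 316.95323741007195
220 317.7965811965812
tail row 133 295 340
hole w4 [320.94674556 154.89053254]
hole w6 [315.58974359 155.4957265 ]
```

Call:
carry_out(
  deltas=[
    [[0,0,0.04,-0.31,1],[0,0,0.08,-0.31,1],[0,0,0.08,-0.31,1],[0,0,0.08,-0.31,1],[0,0,0.08,-0.31,1],[0,0,0.08,-0.31,1],[0,0,0.08,-0.31,1],[0,0,0.08,-0.31,1],[0,0,0.08,-0.31,1],[0,0,0.08,-0.31,1]],
  ],
)

```text
time: 16.9
position: [0.4794, 0.0714, 0.2233]
tcp_rot: [-1.558, -2.728, 0.0]
contact_force: [1.0, -0.0, -1.3]
finger_gap: 0.23
grasp_force: 61.6
```

```bash
python3 - <<'E'
from h import *
s=r.state();print(s["position"],s["tcp_rot"])
sc=r.capture("scene");np.save("s7.npy",sc)
u,v=map(int,proj("scene",s["position"]));print("tcp px",proj("scene",s["position"]),"crop origin",u-45,v-35)
c=crop(sc,u-45,v-35,90,60,8);cv2.imwrite("pics/c7.png",c)
th=np.arctan2(s["tcp_rot"][1],s["tcp_rot"][0])*2 ;yaw=th+np.pi/2
import math
P=s["position"]+[0,0,.009]
from scipy.spatial.transform import Rotation as Ro
Rt=Ro.from_rotvec(s["tcp_rot"]).as_matrix();y=Rt[:,1];x=np.array([y[1],-y[0],0]);print("peeler dir",x)
for d in(15,20,25,30,35):
  a=np.radians(d);e=x*np.cos(a)+[0,0,np.sin(a)];n=-x*np.sin(a)+[0,0,np.cos(a)]
  print(d,[tuple(np.round((np.array(proj("scene",P+e*l+n*z))-[u-45,v-35])*8)) for l,z in((-.067,-.0085),(-.067,.0085),(.038,0),(.103,-.006))])
E
```

```text
[0.47941405 0.07138762 0.22328222] [-1.55804168e+00 -2.72793506e+00  1.03631355e-04]
tcp px (np.float64(284.30196906770715), np.float64(174.49785513526675)) crop origin 239 139
peeler dir [ 0.50806292 -0.86131995  0.        ]
15 [(np.float64(191.0), np.float64(326.0)), (np.float64(177.0), np.float64(285.0)), (np.float64(463.0), np.float64(236.0)), (np.float64(643.0), np.float64(207.0))]
20 [(np.float64(199.0), np.float64(339.0)), (np.float64(180.0), np.float64(299.0)), (np.float64(460.0), np.float64(228.0)), (np.float64(637.0), np.float64(184.0))]
25 [(np.float64(208.0), np.float64(352.0)), (np.float64(186.0), np.float64(314.0)), (np.float64(457.0), np.float64(220.0)), (np.float64(628.0), np.float64(162.0))]
30 [(np.float64(218.0), np.float64(364.0)), (np.float64(192.0), np.float64(328.0)), (np.float64(452.0), np.float64(212.0)), (np.float64(618.0), np.float64(141.0))]
35 [(np.float64(229.0), np.float64(375.0)), (np.float64(200.0), np.float64(341.0)), (np.float64(447.0), np.float64(205.0)), (np.float64(606.0), np.float64(120.0))]
```

View pics/c7.png

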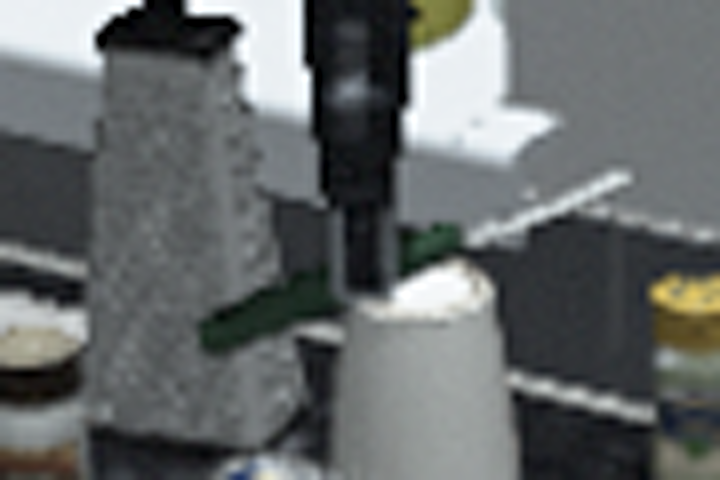

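Call:
carry_out(
  deltas=[
    [[0,0,0,0.1,1],[0,0,0,0.2,1],[-0.02,-0.05,-0.03,0.308,1],[-0.02,-0.08,-0.06,0.308,1],[-0.02,-0.12,-0.09,0.308,1],[-0.02,-0.16,-0.11,0.308,1],[-0.01,-0.188,-0.125,0.308,1],[0,-0.188,-0.125,0.308,1],[0.01,-0.188,-0.125,0.308,1],[0.017,-0.188,-0.125,0.308,1],[0.017,-0.188,-0.125,0.308,1],[0.017,-0.188,-0.125,0.308,1],[0.017,-0.188,-0.125,0.308,1]],
  ],
)

```text
time: 18.25
position: [0.4879, -0.0224, 0.161]
tcp_rot: [0.111, 3.139, 0.0]
contact_force: [-0.9, -0.2, -0.7]
finger_gap: 0.23
grasp_force: 61.5
```

```bash
python3 - <<'E'
from h import *
s=r.state();print(s["position"],s["tcp_rot"],s["grasp_force"])
sc=r.capture("scene");w=r.capture("wrist");t=r.capture("top")
c=np.zeros((600,800,3),np.uint8)
c[:420,:600]=crop(sc,275,140,100,70,6)
c[430:600,:272]=crop(w,180,100,272,170,1);c[430:600,280:552]=crop(t,270,150,68,43,4)[:170]
cv2.imwrite("pics/c8.png",c)
for P in([.584,-.029,.2046],[.638,-.033,.230]):u=np.array(proj("scene",P));print(u,(u-[275,140])*6)
E
```

```text
[ 0.48792745 -0.02241107  0.16099496] [1.11424352e-01 3.13946669e+00 1.68622535e-05] 61.540918130522186
[331.78010301 174.80988811] [340.68061804 208.85932864]
[341.30826806 161.32585314] [397.84960833 127.95511886]
```

View pics/c8.png

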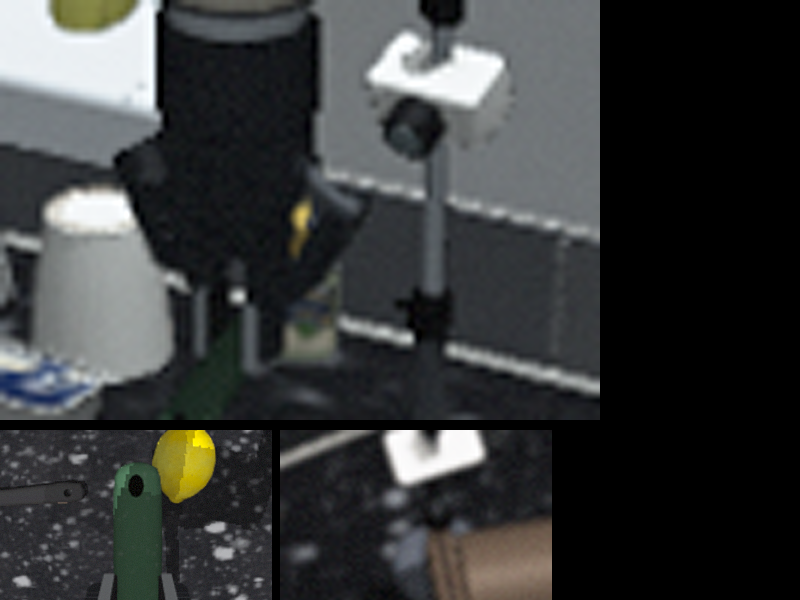

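```bash
python3 -c "
from workcell import r
import numpy as np
print(np.abs(r.state()['qvel']).max()); print(r.close_job())"
```

```text
0.002749819406670285
the job is handed in; nothing more can be done
None
```

The job is handed in: the camera mast is pulled up to its stop, and the peeler is held still with its blade toward the lens. I estimate its tilt at about 24° (target 25°) and its tip roughly 6 cm from the lens, give or take 1 cm. The gripper hid the blade in the last view, so I worked out the tip position from earlier measurements; to tilt the peeler in the grip I pressed its blade lightly on the sink rim.

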